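# Load the jar labeller

### The job

Get the labeller ready to label the jar that has no label yet: lift that jar out of the red basket and lay it in the trough between the labeller's two rubber rollers, with the jar's base up against the steel stop plate and its black cap at the other end. Keep hold of the jar until it has settled on both rollers, then let go and gently lower the red press arm until its small roller rests on the jar. Leave the labelled jars and everything else on the bench where they are.

Things in the scene. Friction and masses are not known exactly. Their poses are not given: they have to be found in the camera images.
- jar_center (a point): Middle of the only jar without a label band: clear round jar of dark red dried flowers, 0.16 kg, body 56 mm in diameter, 110 mm long, plus black cap 52 mm in diameter, 20 mm long (130 mm in all). On the jar's axis, 65 mm from either end; x runs along the jar towards the cap. It lies along the basket's x, cap to +x, axis 37 mm above the bench, in any of the three lanes.
- jar_base (a point): Centre of the flat base of that jar (the end without the cap), 65 mm from jar_center; same axes.
- jar: The same unlabelled jar as jar_center; origin at the same point, same axes (it may turn about its own x axis as it rolls).
- basket: Fixed red perforated basket, 220 (x) by 350 mm (y), walls 60 mm high with a 10 mm rim; origin on the bench under its centre. Three jars lie along its x in lanes at y = -108, 0 and +108 mm, each on a pair of low floor ribs that keep it from rolling. Clear gap between jars 52 mm, from an outer jar to the wall 35 mm.
- jar_done1: A jar that already has its cream label band with a red stripe, same size, lying in another lane; origin at its middle. Leave it.
- jar_done2: The other labelled jar, same size, lying in another lane; origin at its middle. Leave it.
- labeller: Fixed hand-cranked labeller. Origin on the bench under the middle of its roller trough; x points to the back (hinge, roll of labels), y along the rollers to the stop plate and crank. Two turning rubber rollers, 30 mm in diameter, at x = -28 and +28 mm, axes 60 mm above the bench. Steel stop plate: face at y = +68 mm, top at 116 mm. Side plates at y = -90 and +90 mm, tops at 76 mm.
- cradle (a point): Point fixed to the labeller, 92.6 mm above the bench over its origin, axes as labeller. The jar's axis passes through it, along y, when the jar sits on both rollers. With the jar's base touching the stop plate the jar's middle is at y = +3 mm from this point.
- press_arm (a joint): Angle of the red press arm, rad: 0 = level, where its small roller just rests on a jar lying on the rollers; grows as the arm swings up and back; range -0.2 to 1.8. Starts near upright, 1.5 to 1.7, where the stiff hinge holds it; below about 1.2 it sinks slowly by its own weight.
- press_hinge (a point): Hinge axis of the press arm, fixed to the labeller at x = +105 mm, 132.6 mm above the bench; same axes as labeller. The arm turns about the labeller's y axis.
- press_bar (a point): Middle of the black round grip bar across the free end of the press arm: 16 mm in diameter, 110 mm long, along the labeller's y, 160 mm from the hinge axis. x points from the bar to the hinge. Arm upright: 293 mm above the bench. Arm level: at x = -55 mm, 132.6 mm above the bench. The arm's side bars are at y = -80 and +80 mm. The bar can turn between the fingers as the arm swings.
- press_roller: Small rubber roller on the press arm, 24 mm in diameter, 100 mm long, 105 mm from the hinge axis, 55 mm from the grip bar; origin at its middle. It comes down on top of the jar.
- tub: Empty white tub, 124 mm wide, 85 mm high, standing behind the work area; origin under its centre. Leave it.
- canister: Black canister, 84 mm wide, 110 mm high, standing left of the labeller; origin under its centre. Leave it.
- scoop: Steel scoop lying behind the basket; origin under the scoop's bowl. Leave it.
- tape: Amber roll of tape lying flat on the robot's left, 100 mm wide, 48 mm high; origin under its centre. Leave it.
- note_tray: Clear shallow tray, 80 x 110 x 25 mm, on the robot's right near side; origin under its centre. Leave it.

How it is judged:
By the outcome, as a careful person would: the job done as asked, in the order asked, and still so for the second after the job is handed in, with the robot touching nothing.
It also fails if it takes over 54 s, if anything falls off the work surface, if the arm or the gripper's body presses on something with over 40 N, if the wrist force passes 120 N, or if a joint passes its speed limit or range.

### The arm

A 6-joint arm with a two-finger parallel gripper is mounted at the origin on the work surface. World frame = base frame: x ahead of the robot, y to its left, z up, the work surface at z = 0. Lengths are in mm, angles in degrees, forces in N, time in s.
With the tool pointing down it reaches from about 350 to 850 mm from the base axis. Payload 8.1 kg.
Tool frame: the origin (TCP) lies between the finger pads; the fingertips stand 22 mm ahead of it and the grasp point (between the pads) lies 3 mm ahead of it (r.nose_length is the z of the fingertips in the tool frame, in mm); z points along the fingers, x is the direction in which the jaws open and shut, and the axes are right-handed (so a half turn about z gives the same grasp; the last joint's range is limited). The gripper opens to 85 mm and grips with 20 to 120 N. Pads are 22 mm wide; open, the fingers measure 114 mm over their backs; the gripper's body (76 mm by 85 mm) begins 54 mm behind the grasp point. The pads swing forward as they close: fully open they stand 13 mm farther back than shut.
Start: joints at [65.982, 7.471, 85.268, -0, 87.261, -4.893], TCP at [196.56, 566.894, 218.692] pointing down, gripper open.
Joint ranges: [-169.43, 169.43], [-51.17, 129.36], [1.28, 143.12], [-76.62, 256.62], [0, 156.53], [-152.29, 152.29]. Speed limits (degrees/s): [136.94, 136.94, 159.86, 180, 180, 180].

### API

Orientations are given as [roll, pitch, yaw] about the fixed x, y, z axes, in that order (R = Rz(yaw) Ry(pitch) Rx(roll)).
In Python, from bench import r gives the robot as it stands.
- The arm moves only by the shell command python3 -m jog 'ROWS' [FORCE]. ROWS is JSON, a list of rows, each a list of 5 numbers: the shift along the tool's x, y, z in m, then the turn about the tool's z in degrees, then the opening in per cent of the stroke, from 0 (shut) to 100 (fully open). A call has 1 to 8 rows; each row is the pose to reach, as a shift and turn from the pose measured when the call began, along the tool's axes at that moment; what a row does not reach only later rows make up. A row lasts 1/10 s, in which the tool goes at most 50 mm and 8.59 degrees, less where a joint would pass 70% of its speed; a pose out of reach is approached as far as the arm can. A call with a gripper value outside its range is refused whole. The fingers move at their own pace and stop on an object; FORCE is the grip in N (left out, the last holds). Time passes only in rows, so rows that repeat a pose let the fingers close. It gives the time, the measured TCP pose, the force and the opening at its end, in the units of the state.
- r.sense(): the state, without advancing time (a new reading comes with each control period).
- r.snapshot(name): name is "side" or "top"; returns a dict with "image" (384x512x3 uint8, red, green, blue), "K" (3x3 intrinsics, pixels), "distortion" ([k1, k2, p1, p2, k3] as OpenCV has them; the pictures are not rectified), "T" (4x4, takes a point from camera to world coordinates). Camera axes: x right, y down, z forward; pixel columns grow to the right and rows downward; lengths in mm; the calibration is good to about 2 mm. A picture is of the moment at which its call begins. There is no depth.
- r.hand_in(): hands the job in, once; it reports no verdict.
Trained networks look in a picture, given as the dict that the camera call returned (one of the last four; its "shot" number tells which), for a name from the list of things; names that differ only in an ending like _2 or _b are one class to them, and where a whole thing is asked for, a point or a joint stands for the part that bears it (a point fixed in the world has none). Each returns a list of dicts, best first, with "conf" (0 to 1); they miss things now and then, are a little off and sometimes report something else, mostly with a low value. They report only what shows in the picture. A call takes as long as a camera call.
- r.search_frame(picture, label): "bbox" ([left, top, right, bottom] in pixels, round what is visible of it).
- r.pinpoint(picture, label): "uv" ([column, row] in pixels: a listed point, or the origin of a listed thing).
The state is a dict: "time": time; "joint_pos": joint angles; "qd": joint speeds; "joint_efforts": joint torques, N m; "tool_pos": TCP position; "tcp_rot": TCP orientation; "ft_force": force on the tool from outside, world axes, zero at the start; "wrist_torque": the same for the moment, N m; "finger_gap": finger opening in mm.
Only numpy, scipy, OpenCV 4.12 (cv2) and the standard library are available. Lean on these libraries where they do the work, as an engineer would, in place of code of your own. Each camera call takes 0.05 s, during which the arm holds its last target. There are 200 camera calls.

## Working session

There is one attempt and no reset: what is moved stays moved. The work goes in short steps, Python scripts to look and compute and a shell command to move; the robot and the scene stay as the last step left them, time stands still between calls to the robot, and variables do not carry over. Pictures are saved under pics/ and viewed, about 8 in all and at most 12, crops included, and the job is handed in when it is done.

```bash
mkdir -p pics; ls; cat > h.py <<'E'
import numpy as np, cv2
from bench import r
from scipy.spatial.transform import Rotation as R
def ray(p,uv):
    n=cv2.undistortPoints(np.array([[uv]],float),np.array(p["K"]),np.array(p["distortion"])).ravel()
    T=np.array(p["T"]); d=T[:3,:3]@[n[0],n[1],1]; return T[:3,3],d/np.linalg.norm(d)
def atz(p,uv,z):
    o,d=ray(p,uv); return o+d*(z-o[2])/d[2]
def tri(obs):
    A=np.zeros((3,3));b=np.zeros(3);L=[ray(*o) for o in obs]
    for o,d in L:
        M=np.eye(3)-np.outer(d,d);A+=M;b+=M@o
    x=np.linalg.solve(A,b); return x,[np.linalg.norm((np.eye(3)-np.outer(d,d))@(x-o)) for o,d in L]
def proj(p,X):
    T=np.linalg.inv(np.array(p["T"])); rv=cv2.Rodrigues(T[:3,:3])[0]
    return cv2.projectPoints(np.array([X],float),rv,T[:3,3],np.array(p["K"]),np.array(p["distortion"]))[0].ravel()
def save(p,n): cv2.imwrite("pics/"+n,p["image"][:,:,::-1])
def totool(dw):
    s=r.sense(); return R.from_euler('xyz',s["tcp_rot"],degrees=True).inv().apply(dw)
E
python3 - <<'E'
from h import *
np.set_printoptions(precision=1,suppress=True)
s=r.sense();print(s["tool_pos"],s["tcp_rot"],s["finger_gap"],r.nose_length)
P={n:r.snapshot(n) for n in("side","top")}
for n,p in P.items():
    save(p,n+"0.png");print(n,np.array(p["T"]))
for l in["jar_center","jar_base","basket","labeller","cradle","press_hinge","press_bar","press_roller","jar_done1","tub","canister"]:
    o=[];
    for n,p in P.items():
        q=r.pinpoint(p,l);print(l,n,[(np.round(a["uv"],1),round(a["conf"],2)) for a in q[:3]])
        if q:o.append((p,q[0]["uv"]))
    if len(o)==2:print("   ",*tri(o))
E
python3 -c "
import cv2,numpy as np
a=[cv2.imread('pics/%s0.png'%n) for n in('side','top')]
print(a[0].shape)"
```

```text
pics
[196.3 566.3 217.6] [-180.     0.1   70.9] 85.37877438650939 22.0
side [[  -1.    -0.1    0.1  342. ]
 [  -0.2    0.7   -0.7 1228.8]
 [   0.    -0.7   -0.7 1378.7]
 [   0.     0.     0.     1. ]]
top [[   0.1   -1.     0.2  215.3]
 [  -1.    -0.1    0.    32.5]
 [   0.    -0.2   -1.  1591.5]
 [   0.     0.     0.     1. ]]
jar_center side [(array([294. , 124.7]), 0.85)]
jar_center top [(array([364.8, 217.5]), 0.71), (array([327.3, 135.1]), 0.68)]
    [ 455.5 -371.5   51.7] [np.float64(1.1057828125025262), np.float64(1.1057828125025169)]
jar_base side [(array([310.9, 127.1]), 0.89)]
jar_base top [(array([365.2, 233.4]), 0.65)]
    [ 390.3 -372.3   52.5] [np.float64(5.422462923565041), np.float64(5.42246292356499)]
basket side [(array([288.8, 151.3]), 0.98), (array([262.3, 241.2]), 0.41)]
basket top [(array([330.8, 213.8]), 0.92), (array([206.1, 208.3]), 0.49)]
    [ 463.5 -252.7    8.2] [np.float64(4.782737537894368), np.float64(4.782737537894368)]
labeller side [(array([264.3, 243.9]), 0.75), (array([310.5, 128.4]), 0.61), (array([291. , 163.5]), 0.21)]
labeller top [(array([364
[... 815 characters left out ...]
, np.float64(1.9563282695906208)]
jar_done1 side [(array([290.2, 142.7]), 0.79), (array([233.5, 191.2]), 0.74), (array([292.1, 162.5]), 0.68)]
jar_done1 top [(array([335.6, 212.7]), 0.98), (array([310.5, 216.8]), 0.84)]
    [ 462.2 -263.5   46.5] [np.float64(5.074123560046457), np.float64(5.074123560046464)]
tub side [(array([199.1, 177.7]), 0.84)]
tub top [(array([275. , 133.6]), 0.81), (array([364.3, 215.8]), 0.41)]
    [774.9 -28.8  10.3] [np.float64(1.674634300198827), np.float64(1.67463430019876)]
canister side [(array([220.2, 307.4]), 0.74)]
canister top [(array([137.3, 179.3]), 0.76)]
    [565.4 494.7  -1.5] [np.float64(2.636544736700081), np.float64(2.6365447367000274)]
(384, 512, 3)
```

View pics/side0.png

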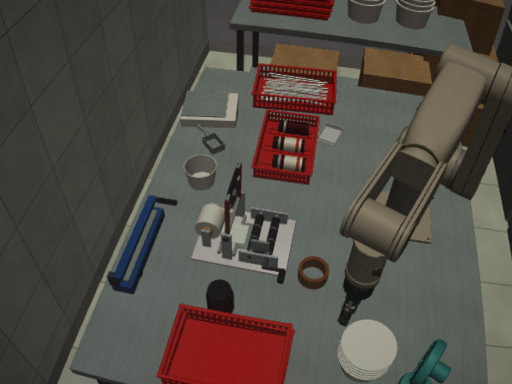

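View pics/top0.png

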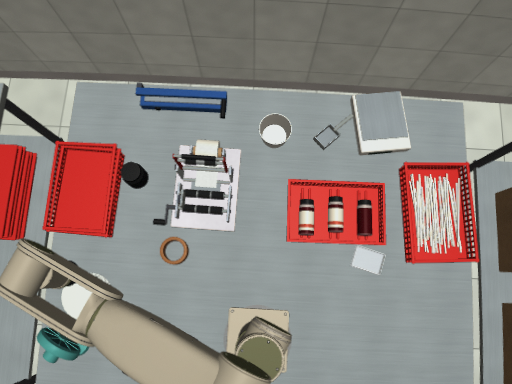

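```bash
python3 -c "
import cv2,numpy as np
t=cv2.imread('pics/top0.png');s=cv2.imread('pics/side0.png')
f=lambda a:cv2.resize(a,(400,300),interpolation=cv2.INTER_CUBIC)
g=np.vstack([np.hstack([f(t[172:250,284:388]),f(t[137:236,145:277])]),np.hstack([f(s[106:187,246:354]),f(s[157:280,184:348])])])
cv2.imwrite('pics/z0.png',g)"
```

```text
(no output)
```

View pics/z0.png

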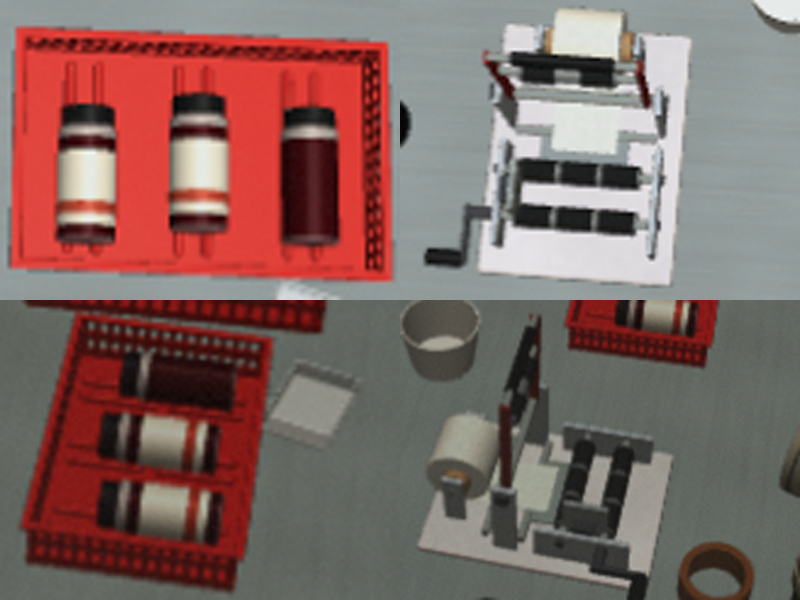

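```bash
cat > m.py <<'E'
from h import *
np.set_printoptions(precision=1,suppress=True)
P={n:r.snapshot(n) for n in("side","top")};S,T=P["side"],P["top"]
ang=lambda d:np.degrees(np.arctan2(d[1],d[0]))
tb=lambda x,y:(284+x/3.846,172+y/3.846)
tl=lambda x,y:(145+(x-400)/3.03,137+y/3.03)
sb=lambda x,y:(246+x/3.704,106+(y-300)/3.704)
sl=lambda x,y:(184+(x-400)/2.439,157+(y-300)/2.439)
C=[atz(T,tb(*c),60)for c in[(18,30),(388,43),(393,280),(10,268)]]
print("basket",np.mean(C,0),ang(C[0]-C[1])-90,ang(C[3]-C[2])-90)
C=[atz(T,tl(*c),4)for c in[(507,22),(690,38),(668,285),(480,272)]]
print("plate",np.mean(C,0),[ang(C[0]-C[1])-90,ang(C[3]-C[2])-90,ang(C[1]-C[2]),ang(C[0]-C[3])])
for n,a,b in[("back",(517,173),(640,176)),("front",(516,216),(640,220))]:
    a,b=atz(T,tl(*a),62),atz(T,tl(*b),62);print(n,a,b,(a+b)/2,ang(a-b)-90,np.linalg.norm(a-b))
print("jar cap/base top",atz(T,tb(311,107),37),atz(T,tb(309,245),37))
print("jar tri",*tri([(T,tb(310.5,175)),(S,sb(180,380))]),tri([(T,tb(311,107)),(S,sb(122,377))])[0],tri([(T,tb(309.5,242)),(S,sb(237,385))])[0])
print("hinge/bar: bar ends", tri([(T,tl(520,68)),(S,sl(506,440))])[0],tri([(T,tl(620,75)),(S,sl(534,330))])[0])
for l in["cradle","press_hinge"]:
    q=[(p,r.pinpoint(p,l)[0]["uv"])for p in(S,T)];print(l,*tri(q),[atz(p,u,92.6 if l=="cradle" else 132.6)for p,u in q])
E
python3 m.py
```

```text
basket [ 468.  -266.2   60. ] 1.187704444611967 1.1448398002147258
plate [545.9 223.4   4. ] [np.float64(-2.1004457498490723), np.float64(-0.6376576934404312), np.float64(-1.3866039475286882), np.float64(-0.7438700603951782)]
back [502.8 298.2  62. ] [507.5 148.8  62. ] [505.1 223.5  62. ] 1.8006900331642441 149.48496936763468
front [450.1 294.8  62. ] [453.7 145.1  62. ] [451.9 220.   62. ] 1.3952040145943982 149.71810662431636
jar cap/base top [ 523.4 -375.3   37. ] [ 388.9 -373.9   37. ]
jar tri [ 455.1 -375.6   33.8] [np.float64(1.9945968885126604), np.float64(1.9945968885127334)] [ 523.  -378.3   24.2] [ 389.7 -373.3   40.1]
hinge/bar: bar ends [591.9 281.2 202.9] [574.8 160.6 282.5]
cradle [473.  232.4  94.9] [np.float64(2.9834149541908417), np.float64(2.983414954190866)] [array([476.2, 230. ,  92.6]), array([470.4, 232.8,  92.6])]
press_hinge [591.1 220.6 120.4] [np.float64(3.4026258268531744), np.float64(3.4026258268530145)] [array([592.1, 229.6, 132.6]), array([584.5, 219.2, 132.6])]
```

```bash
cat > m2.py <<'E'
from h import *
np.set_printoptions(precision=1,suppress=True)
T=r.snapshot("top");save(T,"top1.png");im=T["image"].astype(int)
ang=lambda d:np.degrees(np.arctan2(d[1],d[0]))
def comps(mask,x0,y0,x1,y1,z,lab,amin):
    m=np.zeros(mask.shape,np.uint8);m[y0:y1,x0:x1]=mask[y0:y1,x0:x1]
    n,L,st,c=cv2.connectedComponentsWithStats(m)
    for i in range(1,n):
        if st[i,4]<amin:continue
        yx=np.argwhere(L==i)[:,::-1].astype(float)
        pts=np.array([atz(T,p,z)[:2]for p in yx]);mu=pts.mean(0);w,v=np.linalg.eigh(np.cov((pts-mu).T));d=v[:,1]
        q=(pts-mu)@d;mn=(q.max()+q.min())/2
        print(lab,st[i],"mean",mu,"mid",mu+mn*d,"ang",ang(d)%180,"len",q.max()-q.min(),"wid",np.sqrt(12*w[0]))
mx=im.max(2)
comps(mx<75,176,185,232,217,68,"roller",20)
red=(im[...,0]>120)&(im[...,1]<90)
comps(red,284,172,392,250,55,"basketred",500)
comps((im[...,0]<115)&(im[...,1]<60),350,192,375,244,50,"jar",30)
white=(mx>170)&(im.min(2)>150)
comps(white,165,140,245,236,4,"plate",300)
g=cv2.resize(T["image"][180:222,170:240,::-1],(700,420),interpolation=cv2.INTER_CUBIC);cv2.imwrite("pics/z1.png",g)
E
python3 m2.py
```

```text
roller [181 189  16  23 186] mean [480.2 277.8] mid [480.4 277.8] ang 179.42008842140888 len 81.76114399016215 wid 46.70855096782811
roller [198 190  12   8  84] mean [506.7 224.3] mid [506.7 224.3] ang 87.13179521150789 len 42.97082139729466 wid 26.162328879749968
roller [211 191  13   8  85] mean [505.6 175. ] mid [505.6 174.3] ang 90.94320492974296 len 44.22749282863984 wid 27.45075522946356
roller [196 205  13   8  82] mean [451.  226.1] mid [451.  226.3] ang 90.09069858646123 len 43.672559992335366 wid 26.466445912117155
roller [210 206  12   8  84] mean [450.2 176. ] mid [450.2 176.2] ang 87.65143485454571 len 42.255773142844234 wid 25.801366111275954
basketred [ 287  179   99   66 4249] mean [ 472.7 -258. ] mid [ 472.7 -264.3] ang 89.89663684101454 len 363.0937113308251 wid 251.56769249317287
jar [358 200  13   5  57] mean [ 513.2 -367.9] mid [ 513.3 -368.6] ang 93.85728810365808 len 45.77954991330391 wid 17.012361875066272
jar [357 208  15  28 408] mean [ 441.1 -369. ] mid [ 440.4 -369. ] ang 179.09724700614788 len 102.71806519292059 wid 55.8091121274537
plate [195 140  23  17 333] mean [703.6 237.2] mid [703.6 237.5] ang 89.29442421178943 len 86.25016577882877 wid 61.500324707240644
plate [ 171  148   70   83 2714] mean [512. 208.] mid [533.  197.5] ang 153.3777455619636 len 389.8445088361377 wid 232.01605548185515
```

View pics/z1.png

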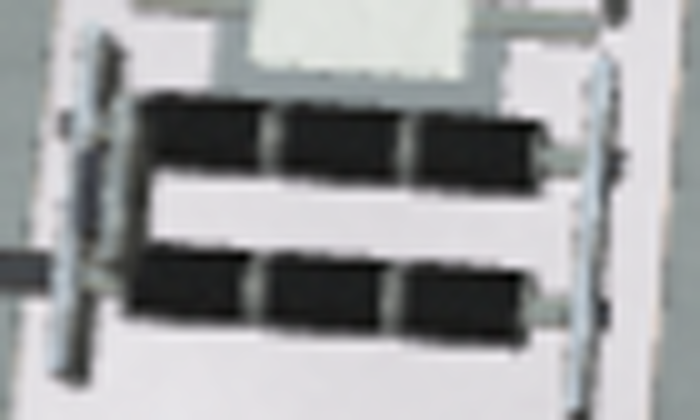

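```bash
python3 -m jog '[[-0.358,0.392,0,-19,87],[-0.358,0.392,0,-19,87],[-0.358,0.392,0,-19,87],[-0.358,0.392,0,-19,87],[-0.358,0.392,0,-19,87],[-0.358,0.392,0,-19,87],[-0.358,0.392,0,-19,87],[-0.358,0.392,0,-19,87]]'
```

```text
time: 2.35
tool_pos: [387.1, 215.0, 219.1]
tcp_rot: [179.9, -0.0, 89.9]
ft_force: [0.9, 0.1, 0.0]
finger_gap: 74.2
```

```bash
python3 -m jog '[[-0.05,0.02,0,0,87],[-0.1,0.04,0,0,87],[-0.586,0.068,0,0,87],[-0.586,0.068,0,0,87],[-0.586,0.068,0,0,87],[-0.586,0.068,0,0,87],[-0.586,0.068,0,0,87],[-0.586,0.068,0,0,87]]'; python3 -c "
from h import *
print(np.round(totool(np.array([455,-371.5,120])-r.sense()['tool_pos']),1))"
```

```text
time: 3.15
tool_pos: [441.7, -177.8, 219.3]
tcp_rot: [179.9, -0.0, 89.9]
ft_force: [1.4, -0.2, 0.3]
finger_gap: 74.5
[-193.7   13.5   99.3]
```

```bash
python3 -m jog '[[-0.194,0.013,0,0,87],[-0.194,0.013,0,0,87],[-0.194,0.013,0,0,87],[-0.194,0.013,0,0,87],[-0.194,0.013,0.05,0,87],[-0.194,0.013,0.1,0,87],[-0.194,0.013,0.1,0,87],[-0.194,0.013,0.1,0,87]]'; python3 - <<'E'
from h import *
S=r.snapshot("side");T=r.snapshot("top");print(r.sense()["tool_pos"])
f=lambda a:cv2.resize(a[:,:,::-1],(400,400),interpolation=cv2.INTER_CUBIC)
cv2.imwrite("pics/z2.png",np.hstack([f(T["image"][165:255,310:400]),f(S["image"][80:170,250:340])]))
E
```

```text
time: 3.95
tool_pos: [453.9, -371.1, 119.2]
tcp_rot: [180.0, -0.1, 89.9]
ft_force: [0.7, -0.1, 0.7]
finger_gap: 74.3
[ 456.05395391 -372.97490681  122.95129741]
```

View pics/z2.png

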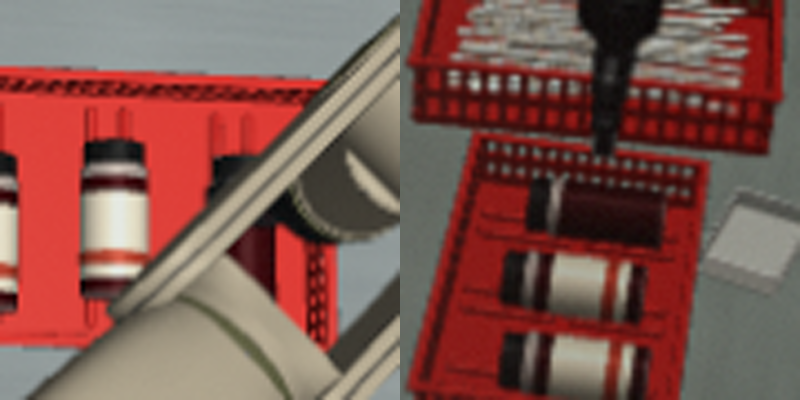

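```bash
python3 -m jog '[[0,0,0.015,0,87],[0,0,0.03,0,87],[0,0,0.045,0,87],[0,0,0.055,0,87],[0,0,0.065,0,87],[0,0,0.072,0,87],[0,0,0.072,0,87]]' 40; python3 -c "
from h import *
for i in range(3):
  r.snapshot('side');s=r.sense();print(np.round(s['tool_pos'],1),np.round(s['ft_force'],1))"
```

```text
time: 4.75
tool_pos: [455.7, -372.5, 49.3]
tcp_rot: [179.8, 0.1, 89.9]
ft_force: [0.2, 0.9, -0.6]
finger_gap: 74.1
[ 456.1 -372.9   50.2] [-0.4 -0.   0.3]
[ 456.5 -373.3   51. ] [-0.6  0.2 -0.6]
[ 456.7 -373.5   51.4] [-0.3 -0.1  0.3]
```

```bash
python3 -m jog '[[0,0,0.003,0,60],[0,0,0.003,0,55],[0,0,0.003,0,55],[0,0,0.003,0,55],[0,0,0.003,0,55]]' 40
```

```text
time: 5.4
tool_pos: [456.8, -373.6, 48.6]
tcp_rot: [179.6, 0.2, 89.9]
ft_force: [-0.0, 0.1, -0.8]
finger_gap: 47.0
```

```bash
python3 -m jog '[[0,0,0,0,55],[0,0,-0.01,0,55],[0,0,-0.03,0,55],[0,0,-0.06,0,55],[0,0,-0.1,0,55],[0,0,-0.14,0,55],[0,0,-0.18,0,55],[0,0,-0.18,0,55]]'; python3 - <<'E'
from h import *
S=r.snapshot("side");T=r.snapshot("top");s=r.sense();print(s["tool_pos"],s["ft_force"])
f=lambda a:cv2.resize(a[:,:,::-1],(400,400),interpolation=cv2.INTER_CUBIC)
cv2.imwrite("pics/z3.png",np.hstack([f(T["image"][165:255,310:400]),f(S["image"][50:170,230:350])]))
E
```

```text
time: 6.2
tool_pos: [458.3, -375.4, 237.5]
tcp_rot: [179.1, 0.7, 89.9]
ft_force: [-0.0, -0.7, -0.1]
finger_gap: 47.0
[ 456.48771571 -373.58026015  231.05414287] [ 0.29153611 -0.94802051 -0.3541628 ]
```

View pics/z3.png

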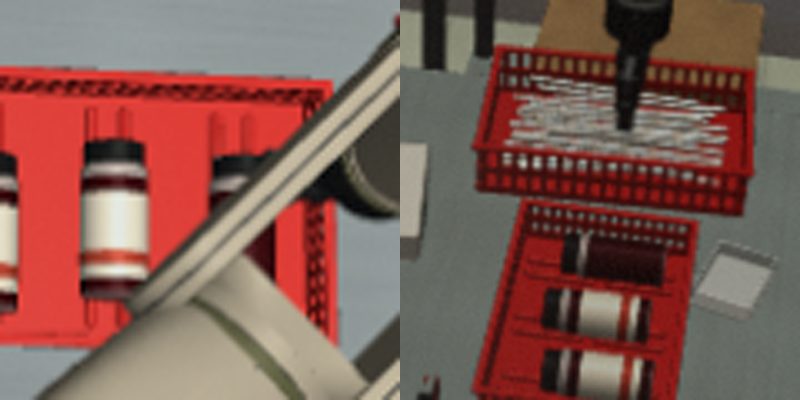

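```bash
python3 - <<'E'
from h import *
S=r.snapshot("side");s=r.sense();p=s["tool_pos"];print(p,s["tcp_rot"],s["joint_pos"],s["finger_gap"])
Rm=R.from_euler('xyz',s["tcp_rot"],degrees=True)
print("tip proj",proj(S,np.array(p)+Rm.apply([0,0,22])), "z2 tip proj",proj(S,[456,-373,100]),"jar proj",proj(S,[455,-372,37]))
for l in["jar_center","jar_base"]:print([(q["uv"],q["conf"]) for q in r.pinpoint(S,l)])
# actual tip in crop z3 (625,128)
print("seen",230+(625-400)*.3,50+128*.3)
E
```

```text
[ 455.73494512 -372.90524159  228.98705158] [179.62180114   0.2478963   89.90563655] [-4.43353148e+01  5.05528297e+00  8.67901075e+01  8.63362971e-02
  8.77107155e+01 -1.34244884e+02] 47.436832108347
tip proj [297.03048283  94.6857008 ] z2 tip proj [295.0284666  115.58050114] jar proj [294.12076855 127.41058052]
[([293.9, 125.0], 0.92)]
[([312.9, 127.4], 0.98)]
seen 297.5 88.4
```

```bash
python3 -m jog '[[0,0,0.04,0,87],[0,0,0.08,0,87],[0,0,0.12,0,87],[0,0,0.15,0,87],[0,0,0.165,0,87],[0,0,0.175,0,87],[0,0,0.18,0,87],[0,0,0.18,0,87]]'; python3 - <<'E'
from h import *
S=r.snapshot("side");s=r.sense();p=s["tool_pos"];print(p,s["ft_force"],s["finger_gap"])
f=lambda a:cv2.resize(a[:,:,::-1],(700,525),interpolation=cv2.INTER_CUBIC)
cv2.imwrite("pics/z4.png",f(S["image"][90:150,250:330]))
E
```

```text
time: 7.25
tool_pos: [456.2, -372.9, 47.5]
tcp_rot: [179.7, 0.1, 89.9]
ft_force: [-0.7, -0.6, 0.6]
finger_gap: 74.5
[ 456.48635486 -373.23492681   48.21844789] [-0.71011326 -0.37727251  0.55540339] 74.39973797614164
```

View pics/z4.png

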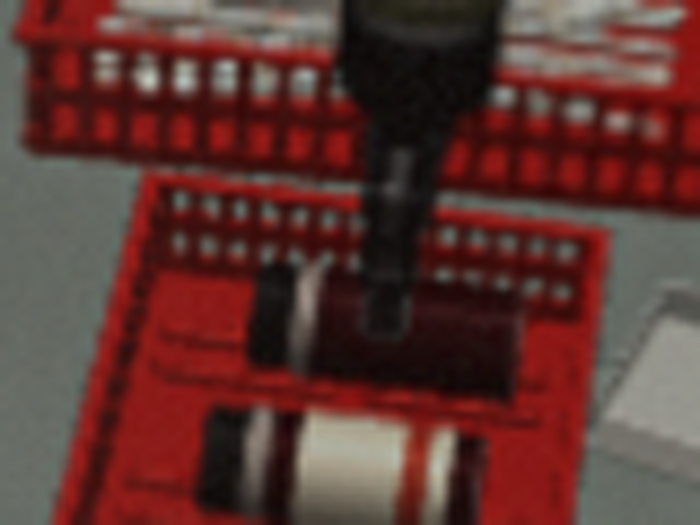

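```bash
python3 - <<'E'
from h import *
S=r.snapshot("side")
for z in(20,30,40,50,60):print(z,proj(S,[456,-330,z]),proj(S,[456,-336,z]))
E
```

```text
20 [292.26332543 136.82278453] [292.45580064 135.89951825]
30 [292.43441093 135.01946671] [292.62707105 134.09695314]
40 [292.60643976 133.20418174] [292.79928138 132.2824682 ]
50 [292.77941584 131.37684377] [292.97243546 130.45597848]
60 [292.95334298 129.53736681] [293.14653702 128.6173989 ]
```

```bash
python3 -m jog '[[0,0,0.004,0,87],[0,0,0.008,0,87],[0,0,0.012,0,87],[0,0,0.014,0,87],[0,0,0.014,0,87]]'; python3 -m jog '[[0,0,0,0,75],[0,0,0,0,70],[0,0,0,0,65],[0,0,0,0,60],[0,0,0,0,60],[0,0,0,0,60]]' 30
```

```text
time: 7.85
tool_pos: [456.4, -373.1, 34.0]
tcp_rot: [179.7, 0.2, 89.9]
ft_force: [1.0, 0.6, -0.3]
finger_gap: 74.4
time: 8.45
tool_pos: [456.4, -373.2, 34.0]
tcp_rot: [179.7, 0.2, 89.9]
ft_force: [-0.2, 0.1, -0.1]
finger_gap: 51.3
```

```bash
python3 - <<'E'
from h import *
S=r.snapshot("side");T=r.snapshot("top");s=r.sense();p=s["tool_pos"];print(p,s["ft_force"],s["finger_gap"])
f=lambda a:cv2.resize(a[:,:,::-1],(400,400),interpolation=cv2.INTER_CUBIC)
cv2.imwrite("pics/z5.png",np.hstack([f(S["image"][90:150,260:320]),f(T["image"][170:250,320:400])]))
E
```

```text
[ 456.4171824  -373.16352978   34.01160474] [ 0.61916723 -0.36119581 -0.10652595] 51.19855034218661
```

View pics/z5.png

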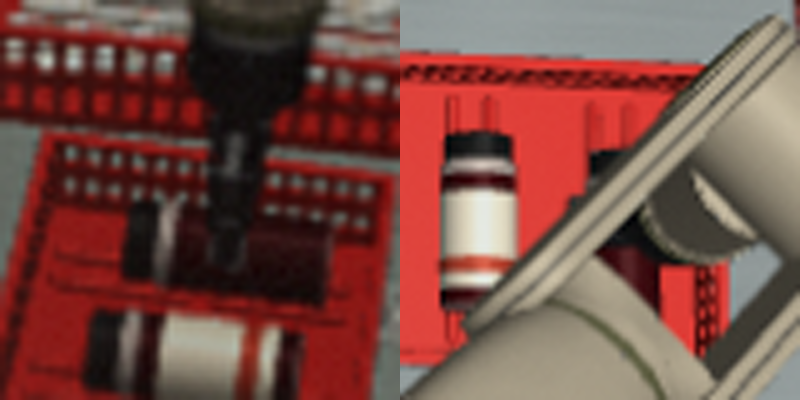

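```bash
python3 - <<'E'
from h import *
T=r.snapshot("top");S=r.snapshot("side")
c=lambda q:((q[0]-320)*5+400,(q[1]-170)*5)
d=lambda q:((q[0]-260)*6.667,(q[1]-90)*6.667)
for z in(90,130,170,220):
    for y in(-416,-373,-330):print(z,y,"top",np.round(c(proj(T,[456,y,z]))),"side",np.round(d(proj(S,[456,y,z]))))
s=r.sense();print(s["joint_pos"])
E
```

```text
90 -416 top [699. 231.] side [241. 141.]
90 -373 top [640. 228.] side [232. 183.]
90 -330 top [581. 225.] side [223. 226.]
130 -416 top [716. 223.] side [246.  91.]
130 -373 top [655. 220.] side [237. 132.]
130 -330 top [595. 216.] side [228. 175.]
170 -416 top [733. 214.] side [251.  39.]
170 -373 top [671. 211.] side [242.  80.]
170 -330 top [609. 208.] side [233. 123.]
220 -416 top [757. 203.] side [257. -27.]
220 -373 top [693. 199.] side [248.  14.]
220 -330 top [628. 196.] side [239.  56.]
[-4.43027295e+01  1.48427943e+01  9.70497753e+01  9.43851725e-02
  6.77724580e+01 -1.34251799e+02]
```

```bash
python3 - <<'E'
from h import *
S=r.snapshot("side")
for z in(197,207,220,235):
    for k in(-43,0,43):print(z,k,np.round(proj(S,[196.5+.327*k,567+.945*k,z]),1))
im=cv2.imread("pics/side0.png");cv2.imwrite("pics/z6.png",cv2.resize(im[270:335,320:400],(640,520),interpolation=cv2.INTER_CUBIC))
E
```

```text
197 -43 [352.6 305.8]
197 0 [346.4 318. ]
197 43 [339.9 330.6]
207 -43 [353.3 304. ]
207 0 [347.  316.2]
207 43 [340.5 328.9]
220 -43 [354.1 301.6]
220 0 [347.8 313.9]
220 43 [341.3 326.6]
235 -43 [355.1 298.8]
235 0 [348.8 311.2]
235 43 [342.2 324. ]
```

View pics/z6.png

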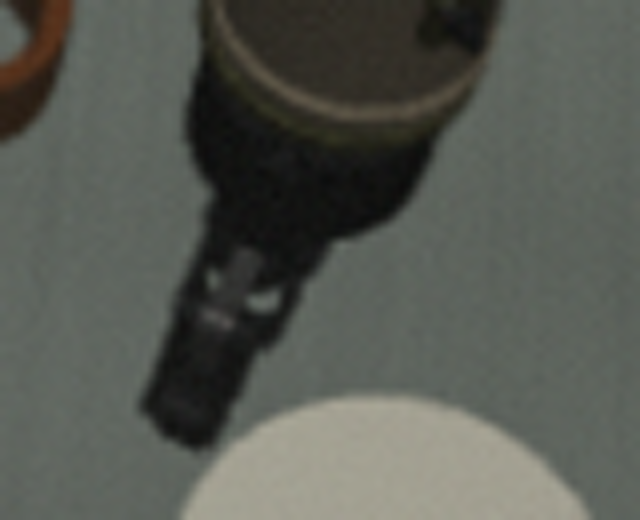

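```bash
python3 -m jog '[[0,0,0,0,87],[0,0,0,0,87],[0,0,0,0,87],[0,0,0.003,0,87],[0,0,0.006,0,87],[0,0,0.009,0,87],[0,0,0.012,0,87],[0,0,0.012,0,87]]';python3 -m jog '[[0,0,0,0,87],[0,0,0.002,0,87],[0,0,0.004,0,87],[0,0,0.006,0,87],[0,0,0.006,0,87]]'
```

```text
time: 9.5
tool_pos: [456.1, -372.8, 21.2]
tcp_rot: [179.8, 0.1, 89.9]
ft_force: [-0.3, 0.1, -0.2]
finger_gap: 74.2
time: 10.0
tool_pos: [455.9, -372.6, 14.7]
tcp_rot: [179.8, 0.1, 89.9]
ft_force: [-0.3, 0.7, -0.4]
finger_gap: 74.1
```

```bash
python3 -m jog '[[0,0,0,0,75],[0,0,0,0,70],[0,0,0,0,65],[0,0,0,0,60],[0,0,0,0,60],[0,0,0,0,60]]' 30
```

```text
time: 10.6
tool_pos: [456.1, -373.0, 15.2]
tcp_rot: [179.7, 0.1, 89.9]
ft_force: [-0.7, -1.3, 4.4]
finger_gap: 55.2
```

```bash
python3 -m jog '[[0,0,0,0,85],[0,0,0,0,85],[0,0,0,0,85],[0,0,0.002,0,85],[0,0,0.005,0,85],[0,0,0.008,0,85],[0,0,0.008,0,85]]';python3 -m jog '[[0,0,0,0,75],[0,0,0,0,70],[0,0,0,0,65],[0,0,0,0,60],[0,0,0,0,60],[0,0,0,0,60]]' 30
```

```text
time: 11.3
tool_pos: [455.7, -372.6, 6.4]
tcp_rot: [179.8, 0.1, 89.9]
ft_force: [-0.2, -0.3, 1.0]
finger_gap: 72.8
time: 11.9
tool_pos: [455.9, -373.1, 6.8]
tcp_rot: [179.8, 0.1, 89.9]
ft_force: [-0.4, -2.2, 2.8]
finger_gap: 55.0
```

```bash
python3 -m jog '[[0,0,0,0,58],[0,0,-0.005,0,58],[0,0,-0.02,0,58],[0,0,-0.04,0,58],[0,0,-0.07,0,58],[0,0,-0.11,0,58],[0,0,-0.15,0,58],[0,0,-0.15,0,58]]' 45; python3 - <<'E'
from h import *
S=r.snapshot("side");s=r.sense();print(s["tool_pos"],s["ft_force"],s["wrist_torque"],s["finger_gap"])
for l in["jar_center","jar_base"]:print([(q["uv"],q["conf"]) for q in r.pinpoint(S,l)])
print(proj(S,[455,-372,37]),proj(S,[455,-372,187]))
E
```

```text
time: 12.7
tool_pos: [458.4, -375.5, 165.6]
tcp_rot: [179.3, 0.6, 89.9]
ft_force: [0.8, -0.3, -0.7]
finger_gap: 55.1
[ 457.37231316 -374.43091478  162.14089324] [ 0.07854794  0.35822851 -1.80675214] [ 0.03116904 -0.02358491  0.03160877] 54.697562030423924
[([298.6, 93.7], 0.61)]
[([232.0, 216.9], 0.72), ([313.3, 98.0], 0.58), ([297.8, 96.4], 0.48)]
[294.12076855 127.41058052] [296.839049    98.87608442]
```

```bash
python3 -m jog '[[0.03,0,-0.03,8,58],[0.07,0,-0.04,16,58],[0.12,0,-0.04,24,58],[0.17,0,-0.04,32,58],[0.22,0.01,-0.04,40,58],[0.27,0.01,-0.04,48,58],[0.32,0.01,-0.04,56,58],[0.36,0.01,-0.04,64,58]]'; python3 -c "
from h import *
s=r.sense();print(np.round(totool(np.array([478,219,190])-s['tool_pos']),1),s['tcp_rot'])"
```

```text
time: 13.65
tool_pos: [464.4, -24.9, 194.3]
tcp_rot: [179.9, 0.0, 27.7]
ft_force: [1.6, 0.4, -1.3]
finger_gap: 54.7
[ 125.6 -209.5    3.9] [1.79898988e+02 1.11768701e-02 2.77430520e+01]
```

```bash
python3 -m jog '[[0.025,-0.04,0,8,58],[0.05,-0.083,0,16,58],[0.075,-0.125,0,24,58],[0.1,-0.17,0,28.8,58],[0.118,-0.2,0,28.8,58],[0.126,-0.21,0,28.8,58],[0.126,-0.21,0,28.8,58],[0.126,-0.21,0,28.8,58]]'; python3 - <<'E'
from h import *
S=r.snapshot("side");T=r.snapshot("top");s=r.sense();print(s["tool_pos"],s["tcp_rot"],s["finger_gap"])
np.set_printoptions(precision=1,suppress=True)
for l in["jar_center","jar_base"]:
    o=[]
    for p in(S,T):
        q=r.pinpoint(p,l);print(l,[(np.array(a["uv"]),round(a["conf"],2)) for a in q])
        if q:o.append((p,q[0]["uv"]))
    if len(o)==2:print(tri(o))
f=lambda a:cv2.resize(a[:,:,::-1],(400,400),interpolation=cv2.INTER_CUBIC)
cv2.imwrite("pics/z7.png",np.hstack([f(S["image"][170:270,210:310]),f(T["image"][140:240,150:250])]))
E
```

```text
time: 14.45
tool_pos: [476.9, 219.4, 192.0]
tcp_rot: [179.8, 0.2, -1.0]
ft_force: [-0.2, -0.0, -1.6]
finger_gap: 54.7
[477.52510607 218.54811645 192.78291369] [ 1.79847414e+02  7.48842440e-02 -1.09856724e+00] 54.738903740164105
jar_center [(array([268.8, 198.6]), 0.64)]
jar_center [(array([198.9, 192. ]), 0.73), (array([200. , 192.9]), 0.17)]
(array([474.9, 219.1, 235.3]), [np.float64(4.99325888967793), np.float64(4.993258889677945)])
jar_base [(array([264.3, 213.9]), 0.64)]
jar_base [(array([179.7, 193.8]), 0.63)]
(array([472.1, 281.5, 232.3]), [np.float64(1.0127537586815285), np.float64(1.012753758681616)])
```

View pics/z7.png

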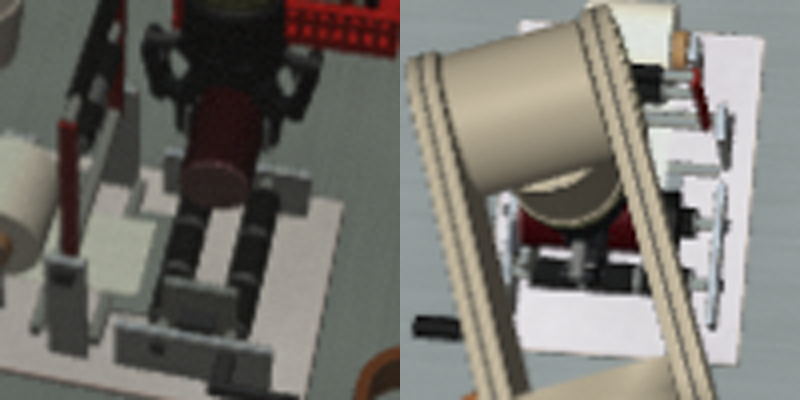

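```bash
python3 -m jog '[[0.001,0.004,0.03,0,58],[0.001,0.004,0.06,0,58],[0.001,0.004,0.085,0,58],[0.001,0.004,0.1,0,58],[0.001,0.004,0.108,0,58],[0.001,0.004,0.113,0,58],[0.001,0.004,0.116,0,58],[0.001,0.004,0.116,0,58]]'; python3 -m jog '[[0,0,0,0,58],[0,0,0.001,0,58],[0,0,0.002,0,58]]'
```

```text
time: 15.55
tool_pos: [479.8, 214.7, 78.5]
tcp_rot: [179.9, -0.1, -1.1]
ft_force: [-0.2, 0.1, -2.0]
finger_gap: 54.5
time: 15.85
tool_pos: [480.2, 214.8, 77.1]
tcp_rot: [179.9, -0.2, -1.1]
ft_force: [0.4, 0.6, -2.1]
finger_gap: 54.4
```

```bash
python3 -m jog '[[-0.002,0,0.003,0,58],[-0.002,0,0.006,0,58],[-0.002,0,0.009,0,58],[-0.002,0,0.009,0,58],[-0.002,0,0.009,0,58]]'; python3 -m jog '[[0,0,0.001,0,58],[0,0,0.002,0,58],[0,0,0.003,0,58],[0,0,0.003,0,58]]'
```

```text
time: 16.35
tool_pos: [478.1, 214.8, 67.9]
tcp_rot: [179.9, -0.1, -1.1]
ft_force: [-0.2, -0.0, -0.8]
finger_gap: 54.4
time: 16.75
tool_pos: [478.2, 214.8, 64.9]
tcp_rot: [179.9, -0.1, -1.1]
ft_force: [0.1, -0.2, 0.2]
finger_gap: 54.3
```

```bash
python3 -m jog '[[0,-0.002,0,0,58],[0,-0.004,0,0,58],[0,-0.006,0,0,58],[0,-0.007,0,0,58],[0,-0.007,0,0,58]]'; python3 -m jog '[[0,-0.001,0,0,58],[0,-0.002,0,0,58],[0,-0.003,0,0,58],[0,-0.003,0,0,58]]'
```

```text
time: 17.25
tool_pos: [478.4, 222.1, 64.9]
tcp_rot: [180.0, -0.2, -1.1]
ft_force: [0.0, 0.5, -1.7]
finger_gap: 54.7
time: 17.65
tool_pos: [478.5, 225.2, 65.0]
tcp_rot: [180.0, -0.2, -1.1]
ft_force: [1.2, 1.0, -0.4]
finger_gap: 54.6
```

```bash
python3 -m jog '[[0,-0.001,0,0,58],[0,-0.002,0,0,58],[0,-0.002,0,0,58]]'; python3 -m jog '[[0,-0.001,0,0,58],[0,-0.002,0,0,58],[0,-0.002,0,0,58]]'
```

```text
time: 17.95
tool_pos: [478.5, 227.4, 64.9]
tcp_rot: [180.0, -0.2, -1.1]
ft_force: [0.2, -0.1, -0.7]
finger_gap: 54.4
time: 18.25
tool_pos: [478.6, 229.3, 64.9]
tcp_rot: [179.9, -0.2, -1.1]
ft_force: [0.4, -1.2, -0.8]
finger_gap: 54.7
```

```bash
python3 -m jog '[[0,-0.001,0,0,58],[0,-0.001,0,0,58]]'; python3 -m jog '[[0,-0.001,0,0,58],[0,-0.001,0,0,58]]'; python3 -m jog '[[0,-0.001,0,0,58],[0,-0.001,0,0,58]]'
```

```text
time: 18.45
tool_pos: [478.5, 229.3, 64.8]
tcp_rot: [179.8, -0.1, -1.1]
ft_force: [-0.4, -6.3, 1.2]
finger_gap: 55.0
time: 18.65
tool_pos: [478.5, 229.2, 64.8]
tcp_rot: [179.7, -0.1, -1.2]
ft_force: [-0.4, -6.8, 1.3]
finger_gap: 54.6
time: 18.85
tool_pos: [478.4, 229.2, 64.8]
tcp_rot: [179.6, -0.1, -1.2]
ft_force: [-1.1, -6.8, 2.0]
finger_gap: 54.6
```

```bash
python3 -m jog '[[0,0,0.001,0,58],[0,0,0.002,0,58],[0,0,0.002,0,58]]'; python3 -m jog '[[0,0,0.001,0,58],[0,0,0.002,0,58],[0,0,0.002,0,58]]'
```

```text
time: 19.15
tool_pos: [479.6, 229.1, 63.8]
tcp_rot: [179.6, -0.2, -1.2]
ft_force: [2.0, -4.4, 4.5]
finger_gap: 54.5
time: 19.45
tool_pos: [480.7, 229.1, 62.9]
tcp_rot: [179.7, -0.3, -1.2]
ft_force: [-0.0, -4.6, 7.7]
finger_gap: 54.8
```

```bash
python3 -m jog '[[0,0,0.001,0,58],[0,0,0.0015,0,58],[0,0,0.0015,0,58],[0,0,0.0015,0,58]]'; python3 - <<'E'
from h import *
S=r.snapshot("side");s=r.sense();print(s["tool_pos"],s["ft_force"])
for l in["jar_center","jar_base","press_bar","press_roller","press_hinge"]:print(l,[(np.round(q["uv"],1),round(q["conf"],2)) for q in r.pinpoint(S,l)])
print(proj(S,[478,228,92.6]),proj(S,[478,293,92.6]))
cv2.imwrite("pics/z8.png",cv2.resize(S["image"][160:270,200:310,::-1],(600,600),interpolation=cv2.INTER_CUBIC))
E
```

```text
time: 19.85
tool_pos: [481.1, 229.2, 62.7]
tcp_rot: [179.7, -0.4, -1.2]
ft_force: [-5.1, -4.7, 13.3]
finger_gap: 54.6
[481.04974844 229.23614596  62.67222878] [-4.95052925 -5.70823789 13.07811763]
jar_center [(array([268.1, 224.7]), 0.54), (array([199.1, 178.5]), 0.52)]
jar_base [(array([263.3, 243.9]), 0.72), (array([213.1, 148. ]), 0.7)]
press_bar [(array([233.7, 181. ]), 0.85)]
press_roller [(array([233.2, 190.4]), 0.41)]
press_hinge [(array([228.6, 213.6]), 0.78)]
[264.28431796 228.5379118 ] [260.7402851  244.07645136]
```

View pics/z8.png

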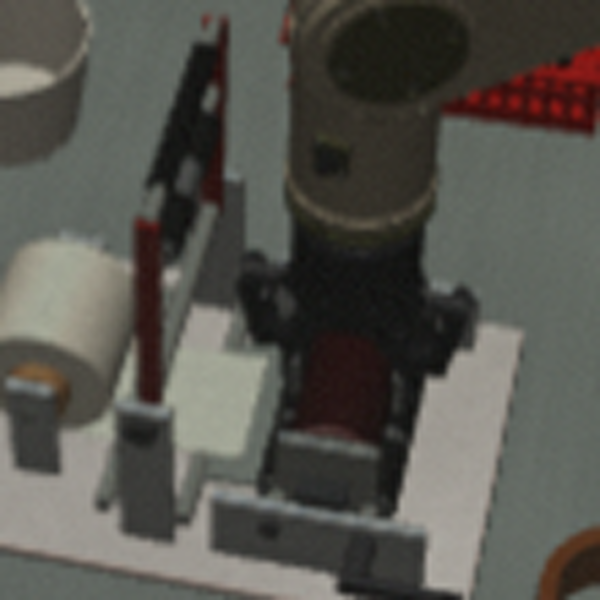

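```bash
python3 -m jog '[[0,0,-0.001,0,58],[0,0,-0.001,0,58],[0,0,-0.001,0,58],[0,0,-0.001,0,58]]'; python3 -m jog '[[0,0,0,0,66],[0,0,0,0,75],[0,0,0,0,80],[0,0,0,0,80]]'; python3 -m jog '[[0,0,-0.005,0,82],[0,0,-0.015,0,82],[0,0,-0.03,0,82],[0,0,-0.06,0,82],[0,0,-0.1,0,82],[0,0,-0.15,0,82],[0,0,-0.2,0,82],[0,0,-0.24,0,82]]'
```

```text
time: 20.55
tool_pos: [480.9, 229.2, 63.3]
tcp_rot: [179.7, -0.4, -1.2]
ft_force: [0.9, -2.4, -0.9]
finger_gap: 54.8
time: 20.95
tool_pos: [480.8, 229.4, 63.3]
tcp_rot: [179.7, -0.3, -1.2]
ft_force: [0.2, -0.2, 0.0]
finger_gap: 68.2
time: 21.75
tool_pos: [479.7, 230.9, 308.7]
tcp_rot: [179.8, -0.6, -1.2]
ft_force: [0.3, 0.4, 0.2]
finger_gap: 70.0
```

```bash
python3 - <<'E'
from h import *
np.set_printoptions(precision=1,suppress=True)
S=r.snapshot("side");T=r.snapshot("top");s=r.sense();print(s["tool_pos"],s["tcp_rot"])
for p,n in((S,"s"),(T,"t")):
  for l in["jar_center","jar_base","press_bar","press_roller","press_hinge"]:
    for q in r.pinpoint(p,l)[:2]:
        o,d=ray(p,q["uv"])
        X=o+d*(226-o[1])/d[1] if n=="s" else o+d*({"press_bar":293,"press_roller":237,"press_hinge":132.6}.get(l,92.6)-o[2])/d[2]
        print(n,l,np.round(q["uv"],1),round(q["conf"],2),X)
print(atz(S,r.pinpoint(S,"jar_base")[0]["uv"],92.6))
a=cv2.resize(S["image"][150:260,195:305,::-1],(400,400),interpolation=cv2.INTER_CUBIC)
b=cv2.resize(T["image"][130:240,150:260,::-1],(400,400),interpolation=cv2.INTER_CUBIC)
cv2.imwrite("pics/z9.png",np.hstack([a,b]))
E
```

```text
[482.1 231.8 313.2] [180.   -1.1  -1.2]
s jar_center [265.1 224.7] 0.63 [476.2 226.  111. ]
s jar_base [262.1 243.6] 0.83 [483.1 226.    4.6]
s press_bar [232.8 181.8] 0.87 [582.1 226.  292.7]
s press_roller [233.3 191.3] 0.7 [581.1 226.  250.2]
s press_roller [333.2 135.3] 0.28 [307.8 226.  530.4]
s press_hinge [227.8 218.2] 0.57 [601.8 226.  113.5]
t jar_center [138.  183.3] 0.74 [527.5 463.1  92.6]
t jar_center [202.7 199.7] 0.69 [480.5 222.5  92.6]
t jar_base [184.1 196.8] 0.56 [487.2 290.3  92.6]
t press_bar [196.6 156.9] 0.59 [581.7 227.5 293. ]
t press_bar [185.4 197.3] 0.47 [449.5 251.6 293. ]
t press_roller [201.4 160. ] 0.45 [587.8 219.1 237. ]
t press_hinge [205.9 170.9] 0.66 [577.4 214.3 132.6]
[474.  290.2  92.6]
```

View pics/z9.png

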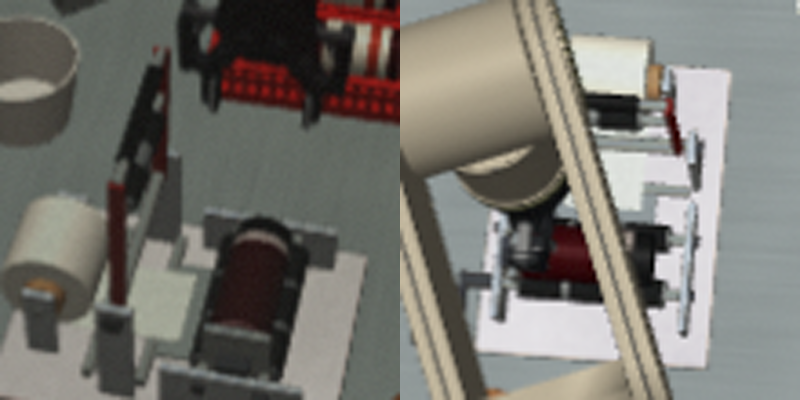

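```bash
python3 - <<'E'
from h import *
S=r.snapshot("side");s=r.sense();print(s["tool_pos"])
for z in(300,315,330,345):print(z,proj(S,[482-42,231,z]),proj(S,[482+42,231,z]))
print(np.round(totool(np.array([582,226,s["tool_pos"][2]+20])-s["tool_pos"]),1))
E
python3 -m jog '[[0,0,-0.02,0,82],[0.03,0,-0.02,0,82],[0.06,0.002,-0.02,0,82],[0.085,0.004,-0.02,0,82],[0.1,0.004,-0.02,0,82],[0.1,0.004,-0.02,0,82],[0.1,0.004,-0.02,0,82]]'
```

```text
[479.19695808 230.68823149 302.75853084]
300 [278.89166004 188.39459479] [251.28525129 184.18869505]
315 [279.16474979 184.95942079] [251.35111433 180.74303203]
330 [279.44145606 181.47244491] [251.41805353 177.24593683]
345 [279.72183144 177.9327165 ] [251.4860909 173.6964796]
[103.    2.6 -19.5]
time: 23.15
tool_pos: [578.7, 224.7, 322.8]
tcp_rot: [179.6, -0.2, -1.2]
ft_force: [-1.0, 0.3, 1.0]
finger_gap: 70.0
```

```bash
python3 -m jog '[[0.003,0,0.015,0,82],[0.003,0,0.03,0,82],[0.003,0,0.04,0,82],[0.003,0,0.05,0,82],[0.003,0,0.057,0,82],[0.003,0,0.057,0,82],[0.003,0,0.057,0,82]]'; python3 -m jog '[[0,0,0,0,50],[0,0,0,0,40],[0,0,0,0,30],[0,0,0,0,20],[0,0,0,0,10],[0,0,0,0,10],[0,0,0,0,10],[0,0,0,0,10]]' 25
```

```text
time: 23.85
tool_pos: [581.9, 224.3, 266.0]
tcp_rot: [179.7, -0.2, -1.2]
ft_force: [0.1, 0.1, 0.3]
finger_gap: 70.0
time: 24.65
tool_pos: [582.1, 224.3, 266.4]
tcp_rot: [179.7, -0.3, -1.2]
ft_force: [-0.6, -0.8, 3.7]
finger_gap: 15.1
```

```bash
python3 -m jog '[[-0.005,0,0.0002,0,10],[-0.0104,0,0.0006,0,10],[-0.0174,0,0.0013,0,10],[-0.0243,0,0.0024,0,10],[-0.0379,0,0.0055,0,10],[-0.0512,0,0.0096,0,10],[-0.0512,0,0.0096,0,10]]' 25
```

```text
time: 25.35
tool_pos: [528.9, 225.3, 256.2]
tcp_rot: [179.6, -0.2, -1.2]
ft_force: [-2.0, -1.4, 2.7]
finger_gap: 14.9
```

```bash
python3 -m jog '[[-0.0109,0,0.0048,0,10],[-0.0233,0,0.0112,0,10],[-0.0351,0,0.0187,0,10],[-0.0461,0,0.0272,0,10],[-0.0564,0,0.0367,0,10],[-0.0659,0,0.047,0,10],[-0.0659,0,0.047,0,10]]' 25
```

```text
time: 26.05
tool_pos: [461.2, 226.5, 207.0]
tcp_rot: [179.6, 0.0, -1.1]
ft_force: [-1.7, 1.3, -0.5]
finger_gap: 15.2
```

```bash
python3 -m jog '[[-0.0067,0,0.0088,0,10],[-0.0142,0,0.0206,0,10],[-0.0206,0,0.033,0,10],[-0.0259,0,0.0459,0,10],[-0.0301,0,0.0592,0,10],[-0.0321,0,0.0673,0,10],[-0.0321,0,0.0673,0,10],[-0.0321,0,0.0673,0,10]]' 25
```

```text
time: 26.85
tool_pos: [429.1, 227.0, 139.1]
tcp_rot: [179.6, 0.1, -1.1]
ft_force: [2.6, 4.8, -2.4]
finger_gap: 14.7
```

```bash
python3 -m jog '[[-0.001,0,0.005,0,10],[-0.0019,0,0.0104,0,10],[-0.0025,0,0.0146,0,10],[-0.0029,0,0.0188,0,10],[-0.0032,0,0.023,0,10],[-0.0034,0,0.027,0,10],[-0.0034,0,0.027,0,10],[-0.0034,0,0.027,0,10]]' 25; python3 -m jog '[[0,0,0.001,0,10],[0,0,0.002,0,10],[0,0,0.002,0,10]]'
```

```text
time: 27.65
tool_pos: [426.0, 227.0, 111.9]
tcp_rot: [179.6, 0.0, -1.1]
ft_force: [5.4, 3.7, -0.9]
finger_gap: 15.1
time: 27.95
tool_pos: [425.9, 227.0, 109.6]
tcp_rot: [179.7, 0.0, -1.1]
ft_force: [2.7, 3.3, -0.7]
finger_gap: 15.1
```

```bash
python3 -m jog '[[0,0,0.001,0,10],[0,0,0.002,0,10],[0,0,0.002,0,10]]'; python3 -m jog '[[0,0,0.001,0,10],[0,0,0.001,0,10]]';  python3 -m jog '[[0,0,0.001,0,10],[0,0,0.001,0,10]]'
```

```text
time: 28.25
tool_pos: [425.9, 227.0, 107.8]
tcp_rot: [179.7, 0.0, -1.1]
ft_force: [2.0, 3.4, 1.7]
finger_gap: 15.0
time: 28.45
tool_pos: [426.0, 227.0, 107.5]
tcp_rot: [179.7, 0.0, -1.1]
ft_force: [-1.7, 0.7, 8.5]
finger_gap: 15.0
time: 28.65
tool_pos: [426.0, 227.0, 107.5]
tcp_rot: [179.7, 0.0, -1.1]
ft_force: [-2.6, 0.2, 9.9]
finger_gap: 15.0
```

```bash
python3 -m jog '[[0,0,-0.0005,0,10],[0,0,-0.0005,0,10]]'; python3 -m jog '[[0,0,0,0,20],[0,0,0,0,30],[0,0,0,0,40],[0,0,0,0,40],[0,0,0,0,40]]'; python3 -m jog '[[0,0,-0.005,0,40],[0,0,-0.015,0,40],[0,0,-0.03,0,40],[0,0,-0.06,0,40],[0,0,-0.1,0,40],[-0.03,0,-0.14,0,40],[-0.06,0,-0.16,0,40],[-0.08,0,-0.16,0,40]]'
```

```text
time: 28.85
tool_pos: [426.0, 227.0, 107.9]
tcp_rot: [179.6, 0.0, -1.1]
ft_force: [1.7, 2.2, 2.3]
finger_gap: 15.0
time: 29.35
tool_pos: [425.8, 226.8, 107.7]
tcp_rot: [179.6, 0.1, -1.1]
ft_force: [0.3, -0.8, 0.0]
finger_gap: 33.9
time: 30.15
tool_pos: [346.4, 230.4, 273.7]
tcp_rot: [179.9, -0.4, -1.1]
ft_force: [-0.1, -0.2, 0.5]
finger_gap: 34.0
```

```bash
python3 -m jog '[[-0.02,0.05,0,0,40],[-0.02,0.1,0,0,40],[-0.02,0.15,0,0,40],[-0.02,0.2,0,0,40],[-0.02,0.25,0,0,40],[-0.02,0.25,0,0,40],[-0.02,0.25,0,0,40]]'; python3 - <<'E'
from h import *
S=r.snapshot("side");T=r.snapshot("top")
for l in["press_bar","press_roller","jar_base","jar_center"]:
    q=[(p,r.pinpoint(p,l)) for p in(S,T)];o=[(p,a[0]["uv"]) for p,a in q if a];print(l,[round(a[0]["conf"],2) for p,a in q if a],tri(o) if len(o)==2 else o)
a=cv2.resize(S["image"][150:260,195:305,::-1],(400,400),interpolation=cv2.INTER_CUBIC)
b=cv2.resize(T["image"][100:250,140:390,::-1],(400,240),interpolation=cv2.INTER_CUBIC)
c=cv2.resize(S["image"][105:190,240:325,::-1],(160,160),interpolation=cv2.INTER_CUBIC);c=cv2.copyMakeBorder(c,0,0,0,240,cv2.BORDER_CONSTANT)
cv2.imwrite("pics/z10.png",np.hstack([a,np.vstack([b,c])]))
E
```

```text
time: 30.85
tool_pos: [321.5, -20.6, 275.5]
tcp_rot: [179.9, -0.5, -1.5]
ft_force: [-0.1, 0.5, -0.1]
finger_gap: 34.2
press_bar [0.69, 0.73] (array([430.10179168, 218.00288631, 119.27140279]), [np.float64(0.39552457082341513), np.float64(0.39552457082345094)])
press_roller [0.71, 0.72] (array([482.53054185, 217.32329478, 135.27979556]), [np.float64(1.1006086375282529), np.float64(1.1006086375283488)])
jar_base [0.61, 0.94] (array([474.37956859, 288.36262801,  91.64486609]), [np.float64(1.046161867347078), np.float64(1.0461618673471011)])
jar_center [0.52, 0.82] (array([481.03980805, 225.45736991, 110.18194647]), [np.float64(2.1314585698448387), np.float64(2.1314585698448933)])
```

```bash
python3 -c "
from bench import r
print(r.hand_in())"
```

```text
the job is handed in; nothing more can be done
None
```

I handed the job in at about 31 s of the 54 s. The unlabelled jar lies in the roller trough with its base against the stop plate. The press arm is down with its roller on the jar, and the gripper is open and clear.

**Placing the jar:** I lifted it from the right-hand lane of the basket, turned it so the cap faces away from the stop plate, and lowered it onto the rollers. I then pushed it gently (about 7 N) until its base met the plate. I held it while it seated, which gave a steady upward force at the expected height, and only then let go.

**Press arm:** I gripped the bar and followed its arc down until I felt contact with the jar (about 10 N). I eased that to about 2 N before releasing.

**Last checks:**
- **From the two camera views:** the network put the press bar at x ≈ 430, z ≈ 119 (level is 132.6), the press roller at x ≈ 483, z ≈ 135 (level is 132.6), and the jar's middle within about 3 mm of its target in x and y. Its height for the middle came out at 110 mm instead of 92.6. I took this as network error, because the base read 91.6 mm and the contact height agreed.
- **Base against the plate:** the network put the jar base about 5 mm short of the plate. The force rise while pushing is the better evidence that they touch, but I did not measure it again after letting go.

**What went wrong or was not checked:**
- The first two tries at gripping the jar closed above it. The fingertips sit roughly 40 mm higher than the reported tool height implies, so I worked from measured contact heights after that. The second try touched nothing I could detect, and in later pictures the other jars looked unmoved.
- I could not view a final picture because the 12-picture limit was reached, so the end state was checked by numbers only.

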